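# Charge a milling jar with one row of balls from a counting tray

### The arm

A 6-joint arm with a two-finger parallel gripper is mounted at the origin on the work surface. World frame = base frame: x ahead of the robot, y to its left, z up, the work surface at z = 0. Lengths are in m, angles in rad, forces in N, time in s.
With the tool pointing down it reaches from about 0.375 to 0.975 m from the base axis. Payload 3.8 kg.
Tool frame: the origin (TCP) lies on the centre line of the jaws, within the pads' length; the fingertips stand 14 mm ahead of it and the grasp point (between the pads) lies 5 mm behind it; z points along the fingers, y is the direction in which the jaws open and shut (so a half turn about z gives the same grasp; the last joint's range is limited). The gripper opens to 85 mm and grips with 20 to 120 N. Pads are 22 mm wide; open, the fingers measure 114 mm over their backs; the gripper's body (76 mm by 85 mm) begins 54 mm behind the grasp point. The pads swing forward as they close: fully open they stand 13 mm farther back than shut.
Start: joints at [-1.38, 0.264, 1.604, -0, 1.274, -0.037], TCP at [0.152, -0.658, 0.214] pointing down, gripper open.
Joint ranges: [-2.63, 2.63], [-0.94, 2.18], [0.31, 2.57], [-1.31, 4.45], [0, 2.66], [-2.55, 2.55]. Speed limits (rad/s): [2.57, 2.57, 3.14, 3.14, 3.14, 3.14].

### API

Orientations are given as a unit quaternion [w, x, y, z].
In Python, from station import bot gives the robot as it stands.
- The arm moves only by the tool servo_tool, never from a script. Its argument "deltas" is a list that holds one entry, the list of rows, each a list of 7 numbers: the finger opening in mm, from 0 to 85.4, then the shift along the tool's x, y, z in units of 50 mm (1.0 is 50 mm), then the turn, a rotation vector about the tool's x, y, z in units of 5 degrees (1.0 is 5 degrees). In form: [[[fingers, tx, ty, tz, rx, ry, rz], ...]]. A call has 1 to 5 rows; each row is the pose to reach, as a shift and turn from the pose measured when the call began, along the tool's axes at that moment; what a row does not reach only later rows make up. A row lasts 1/10 s, in which the tool goes at most 50 mm and 8.59 degrees, less where a joint would pass 70% of its speed; a pose out of reach is approached as far as the arm can. A call with a gripper value outside its range is refused whole. The fingers move at their own pace and stop on an object; the grip force is fixed at half the most. Time passes only in rows, so rows that repeat a pose let the fingers close. It gives the time, the measured TCP pose, the force and the opening at its end, in the units of the state.
- bot.read_state(): the state, without advancing time (a new reading comes with each control period).
- bot.camera(name): name is "side" or "top" or "wrist"; returns the picture (400x640x3 uint8, red, green, blue); there is no depth.
- bot.get_calibration(name): a dict with "fx", "fy", "cx", "cy" (pixels), "distortion" ([k1, k2, p1, p2, k3] as OpenCV has them; the pictures are not rectified), "extrinsics" (4x4, takes a point from camera to world coordinates); the wrist camera has in their place "tool_from_camera" (4x4, takes a point from camera to tool coordinates, whose origin is the TCP and whose axes are the flange's). Camera axes: x right, y down, z forward; pixel columns grow to the right and rows downward; lengths in m; the calibration is good to about 2 mm. A picture is of the moment at which its call begins: read the wrist's pose just before it. get_calibration takes no time and is no camera call.
- bot.sign_off(): hands the job in, once; it reports no verdict.
The state is a dict: "t": time; "joint_positions": joint angles; "qvel": joint speeds; "joint_torque": joint torques, N m; "tcp_pos": TCP position; "orientation": TCP orientation; "wrist_force": force on the tool from outside, world axes, zero at the start; "wrist_torque": the same for the moment, N m; "grip_width": finger opening in m.
Only numpy, scipy, OpenCV 4.12 (cv2) and the standard library are available. Lean on these libraries where they do the work, as an engineer would, in place of code of your own. Each camera call takes 0.05 s, during which the arm holds its last target. There are 200 camera calls.

### The job

Lift the lid off the steel milling jar by its knob and set it, knob up, in the middle of the round rubber mat. Then pick up the counting tray by its grip and tip it over the jar so that only the front row of three balls rolls in, without touching the balls, and set the tray down level where it stood, with its rear row still in place. Put lid and tray down gently rather than dropping them, and leave the jar and everything else on the bench where it is.

Things in the scene. Friction and masses are not known exactly. Their poses are not given: they have to be found in the camera images.
- tray: Grey plastic counting tray, about 0.18 kg, loose on the bench, 75 mm wide, 125 mm long (x from -75 mm, the open front or spout, to +50 mm, behind the grip). Origin: on its underside, on the centre line; z up. Floor 4 mm thick; side walls 18 mm high from x = -75 to +7 mm; wall 18 mm high behind the rear row at x = +7 to +11 mm.
- tray_grip (a point): Grasp point of the tray's upright grip fin, 30 mm behind the tray's origin (+x) and 44 mm above its underside. The fin is 14 mm thick across the tray (y), 34 mm long (x), from the deck at 4 mm to its top at 62 mm. Axes as the tray's.
- tray_spout (a point): Middle of the front edge, where balls leave: tray frame (-75, 0, 6) mm. A flat apron (top at 6 mm) runs back to x = -45; behind it the front row lies in a channel x = -45 to -21 (floor at 4 mm), so it rests behind a step of 2 mm. Tipped spout-down, the front row rolls out over the step at about 35 degrees, or earlier if the tray is jerked.
- tray_rear (a point): Middle of the rear row: tray frame (-5, 0, 15) mm. The rear row lies in a channel x = -17 to +7, behind a rib (x = -21 to -17) 5.5 mm above the floor, which holds it back up to a tilt of about 60 degrees.
- jar: Open steel milling jar, upright: outside diameter 108 mm, wall 5 mm (mouth 98 mm), 70 mm high, inner floor at 6 mm, 1.6 kg, loose. Origin: centre of its underside.
- lid: Loose steel lid on the jar, 0.3 kg. Origin: centre of its underside, z up. From there up: plug, diameter 90 mm, 5 mm deep (in the jar's mouth); flange, diameter 112 mm, 5 to 13 mm; stem, diameter 16 mm, 13 to 27 mm; knob, diameter 28 mm, 27 to 49 mm. Closed, its origin is 65 mm above the bench.
- lid_knob (a point): Grasp point on the lid's knob, on the axis, 39 mm above the lid's underside.
- rest: Round black rubber mat, diameter 150 mm, 3 mm thick, fixed to the bench. Origin: centre of its underside (on the bench).
- reagent: Bystander: amber reagent bottle, diameter 72 mm, 165 mm high. Origin: centre of its underside.
- wash: Bystander: white wash bottle, diameter 64 mm, 193 mm high with its thin bent spout. Origin: centre of its underside.
- tape: Bystander: roll of tape lying flat, diameter 80 mm, 24 mm high. Origin: centre of its underside.
- vial0: Bystander: small glass vial, diameter 26 mm, 48 mm high. Origin: centre of its underside.
- vial1: Bystander: small glass vial, diameter 26 mm, 48 mm high. Origin: centre of its underside.
- front0_center (a point): Centre of a white ceramic milling ball, diameter 22 mm, 22 g, at the start in the front row, next to the tray's open front.
- front1_center (a point): Centre of a white ceramic milling ball, diameter 22 mm, 22 g, at the start in the front row, next to the tray's open front.
- front2_center (a point): Centre of a white ceramic milling ball, diameter 22 mm, 22 g, at the start in the front row, next to the tray's open front.
- rear0_center (a point): Centre of a white ceramic milling ball, diameter 22 mm, 22 g, at the start in the rear row, behind the rib.
- rear1_center (a point): Centre of a white ceramic milling ball, diameter 22 mm, 22 g, at the start in the rear row, behind the rib.
- rear2_center (a point): Centre of a white ceramic milling ball, diameter 22 mm, 22 g, at the start in the rear row, behind the rib.
Not all that is in view belongs to the job. There is more than one size of the rest; the job needs the largest. Leave any purple look-alike of the jar alone.

How it is judged:
By the outcome, as a careful person would: the job done as asked, in the order asked, and still so for the second after the job is handed in, with the robot touching nothing.
It also fails if it takes over 72 s, if anything falls off the work surface, if the arm or the gripper's body presses on something with over 40 N, if the wrist force passes 120 N, or if a joint passes its speed limit or range.

## Working session

There is one attempt and no reset: what is moved stays moved. The work goes in short steps, Python scripts to look and compute and a tool call to move; the robot and the scene stay as the last step left them, time stands still between calls to the robot, and variables do not carry over. Pictures are saved under pics/ and viewed, about 8 in all and at most 12, crops included, and the job is handed in when it is done.

Besides the shell and the picture viewer there is one more tool, called after ">>>" by a JSON object that holds its "api" and its "payload", one argument or row to a line. servo_tool: Moves the arm, as the interface text tells. Its arguments: {"type":"object","properties":{"deltas":{"type":"array"}},"required":["deltas"]}

```bash
ls; mkdir -p pics; python3 - <<'E'
from station import bot
import cv2,json
for n in("top","side"):
    cv2.imwrite(f"pics/{n}0.png",cv2.cvtColor(bot.camera(n),cv2.COLOR_RGB2BGR))
for n in("top","side","wrist"): print(n,bot.get_calibration(n))
print(bot.read_state())
E
```

```text
pics
top {'fx': 452.7743612155873, 'fy': 452.7743612155873, 'cx': 324.260665755189, 'cy': 198.11379924171572, 'distortion': array([-0.12031262,  0.        ,  0.        ,  0.        ,  0.        ]), 'extrinsics': array([[-0.02217768, -0.98954558,  0.1425051 ,  0.37329027],
       [-0.99966245,  0.02001979, -0.01655869, -0.06033773],
       [ 0.01353266, -0.14282423, -0.98965555,  1.10300292],
       [ 0.        ,  0.        ,  0.        ,  1.        ]])}
side {'fx': 439.6243977055093, 'fy': 439.6243977055093, 'cx': 318.39950473478325, 'cy': 197.3024991803038, 'distortion': array([0.01689662, 0.        , 0.        , 0.        , 0.        ]), 'extrinsics': array([[-0.99555047, -0.06655855,  0.06670241,  0.46448977],
       [-0.09387898,  0.76160646, -0.64120382,  0.47684244],
       [-0.00812339, -0.64461272, -0.76446612,  0.74865128],
       [ 0.        ,  0.        ,  0.        ,  1.        ]])}
wrist {'fx': 286.23293295506335, 'fy': 286.23293295506335, 'cx': 315.2175521683993, 'cy': 204.87494551884674, 'distortion': array([0.00467097, 0.        , 0.        , 0.        , 0.        ]),
[... 359 characters left out ...]
])}
{'t': 0.1, 'joint_positions': array([-1.37991842e+00,  2.64725389e-01,  1.60524085e+00, -3.27210344e-05,
        1.27371276e+00, -3.68724315e-02]), 'qvel': array([ 0.00061572, -0.00348408, -0.00198667, -0.0015196 , -0.00013562,
        0.00111412]), 'joint_torque': array([ 6.91614787e-04, -5.16707826e+01, -3.68590343e+01, -1.63402194e-05,
        6.34375130e-03,  2.71636043e-05]), 'tcp_pos': array([ 0.15227759, -0.65687724,  0.21245267]), 'orientation': array([-1.03887938e-03,  9.93522140e-01,  1.13633928e-01, -9.58403516e-05]), 'wrist_force': array([-0.47948411, -0.53397244,  0.14474721]), 'wrist_torque': array([ 0.03637978, -0.00386421, -0.01151049]), 'grip_width': 0.08537475303178539}
```

View pics/top0.png

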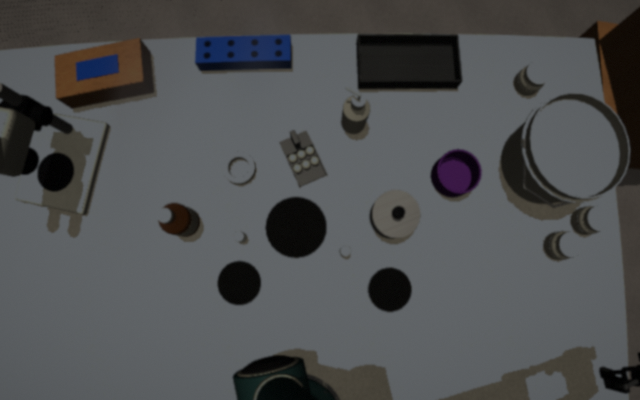

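View pics/side0.png

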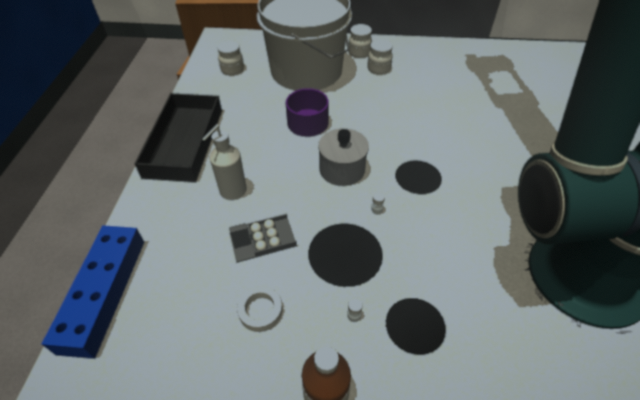

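The top view shows three dark mats: (296,227) is the largest, (239,283) and (390,289) are smaller, and there is a dark disc at (56,172) on a stand. There are two jars: a steel one with a lid and knob at (396,214), and an open purple look-alike at (456,173). The tray is at (303,158), with its fin at (296,140) and its spout toward (315,182). I choose the mat at (296,227), the jar at (396,214) and the tray. I'll check them in a crop.

```bash
cat > h.py <<'E'
import numpy as np, cv2
from scipy.spatial.transform import Rotation as R
from station import bot
def calib(n,st=None):
    c=bot.get_calibration(n); K=np.array([[c['fx'],0,c['cx']],[0,c['fy'],c['cy']],[0,0,1.]])
    if n=='wrist':
        T=np.eye(4); q=st['orientation']; T[:3,:3]=R.from_quat(np.r_[q[1:],q[0]]).as_matrix(); T[:3,3]=st['tcp_pos']
        E=T@c['tool_from_camera']
    else: E=c['extrinsics']
    return K,np.array(c['distortion']),E
def ray(n,px,z,st=None):
    K,d,E=calib(n,st); u=cv2.undistortPoints(np.array(px,float).reshape(-1,1,2),K,d)[:,0]
    v=np.c_[u,np.ones(len(u))]@E[:3,:3].T; o=E[:3,3]
    return o+v*((z-o[2])/v[:,2])[:,None]
def proj(n,P,st=None):
    K,d,E=calib(n,st); W=np.linalg.inv(E)
    return cv2.projectPoints(np.array(P,float).reshape(-1,3),cv2.Rodrigues(W[:3,:3])[0],W[:3,3],K,d)[0][:,0]
def save(n,f):
    st=bot.read_state(); im=bot.camera(n); cv2.imwrite(f,cv2.cvtColor(im,cv2.COLOR_RGB2BGR)); return st,im
def tool(st,P):  # world target -> tool-axes shift in units
    q=st['orientation']; return R.from_quat(np.r_[q[1:],q[0]]).inv().apply(np.array(P)-st['tcp_pos'])/.05
E
python3 - <<'E'
from h import *
im=cv2.imread('pics/top0.png'); c=cv2.resize(im[120:250,225:435],None,fx=3.8,fy=3.8,interpolation=cv2.INTER_CUBIC)
cv2.imwrite('pics/top0c.png',cv2.convertScaleAbs(c,alpha=1.8))
for n,p,z in [('mat',(296,227),.003),('mat2',(239,283),.003),('mat3',(390,289),.003),('flange',(396,214),.078),('knob',(399,212.5),.114),('fin',(295,138),.062),('balls',(303.5,158.5),.02),('purple',(456,173),.07),('reag',(165,215),.165),('wash',(357,102),.15)]:
    print(n,ray('top',[p],z).round(4))
g=cv2.cvtColor(im,cv2.COLOR_BGR2GRAY)
m=((g<35)*255).astype(np.uint8)
for ct in cv2.findContours(m,0,2)[0]:
    if 900<cv2.contourArea(ct)<5000: 
        e=cv2.fitEllipse(ct); P=ray('top',ct.reshape(-1,2),.003); print(e[0],cv2.contourArea(ct),(P.max(0)+P.min(0))/2,np.ptp(P,axis=0))
E
```

```text
mat [[ 0.4621 -0.0084  0.003 ]]
mat2 [[0.3297 0.1308 0.003 ]]
mat3 [[ 0.3074 -0.2321  0.003 ]]
flange [[ 0.4808 -0.2408  0.078 ]]
knob [[ 0.4803 -0.2413  0.114 ]]
fin [[ 0.6687 -0.0115  0.062 ]]
balls [[ 0.6283 -0.0298  0.02  ]]
purple [[ 0.5756 -0.3897  0.07  ]]
reag [[0.4792 0.2599 0.165 ]]
wash [[ 0.7236 -0.1534  0.15  ]]
(284.25946044921875, 385.9367980957031) 2941.0 [0.10481946 0.02335517 0.003     ] [1.06702775e-01 2.43237245e-01 4.44089210e-16]
(389.4576110839844, 289.20855712890625) 1337.5 [ 0.30749119 -0.23104786  0.003     ] [1.00560541e-01 9.99893130e-02 2.22044605e-16]
(238.79373168945312, 282.6484375) 1342.5 [0.33101836 0.1320915  0.003     ] [9.81779599e-02 9.93442241e-02 4.44089210e-16]
(295.6556396484375, 226.92457580566406) 2678.0 [ 0.46271328 -0.00726653  0.003     ] [0.14190895 0.14383715 0.        ]
(55.547019958496094, 171.68980407714844) 1021.5 [0.61530711 0.61282964 0.003     ] [0.0978905  0.10006035 0.        ]
(455.21630859375, 173.35061645507812) 1657.5 [ 0.58917974 -0.40909778  0.003     ] [0.11773213 0.12528103 0.        ]
(532.455810546875, 166.35594177246094) 1487.0 [ 0.61035143 -0.60591616  0.003     ] [0.2008877 0.1473295 0.       ]
(28.676841735839844, 130.86822509765625) 2724.0 [0.73496335 0.69065169 0.003     ] [0.25133781 0.22654654 0.        ]
(96.09724426269531, 67.46089935302734) 1151.0 [0.87344599 0.49124313 0.003     ] [0.17274241 0.25753278 0.        ]
(765.0467529296875, -139.98513793945312) 3870.0 [ 0.8190827  -0.91289054  0.003     ] [0.5269933  0.21437911 0.        ]
```

View pics/top0c.png

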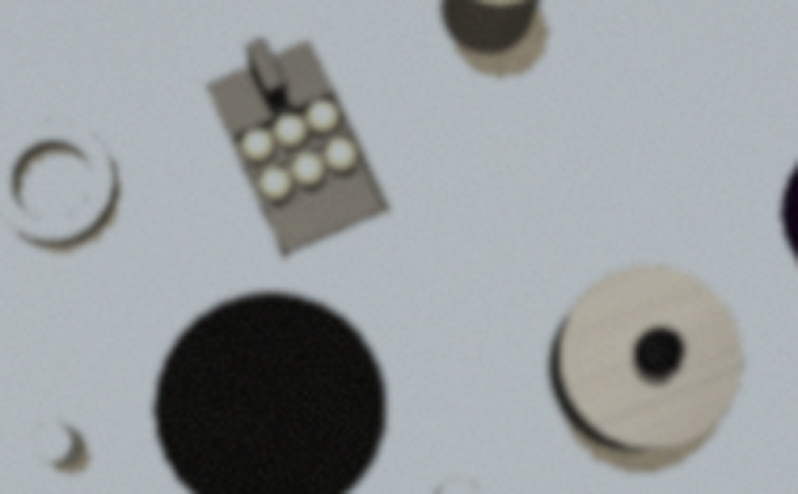

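The crop confirms the choice: lid with a black knob at crop (659,353), tray with front row at crop (275,182)…(341,153), rear row at (257,145)…(323,115) and fin at (265,70). The open apron faces the mat.

```bash
python3 - <<'E'
from h import *
o=np.array([225,120])
c=lambda L:np.array(L)/3.8+o
F=ray('top',c([(275,182),(309,167),(341,153)]),.016);B=ray('top',c([(257,145),(290,130),(323,115)]),.016)
print(F.round(4),B.round(4))
# fit pose
s=np.array([(-33,24),(-33,0),(-33,-24),(-5,24),(-5,0),(-5,-24)])/1000.
W=np.r_[F,B][:,:2]
from scipy.optimize import least_squares
f=lambda p:(p[:2]+s@np.array([[np.cos(p[2]),np.sin(p[2])],[-np.sin(p[2]),np.cos(p[2])]])*1-W).ravel()
r=least_squares(f,[.63,-.03,.4]);p=r.x;print(p[:2],np.degrees(p[2]),np.abs(r.fun).max())
g=p[:2]+.03*np.array([np.cos(p[2]),np.sin(p[2])]);print('grip',g)
k=ray('top',c([(659,353)]),.114)[0];fl=ray('top',c([(651,357)]),.078)[0];print(k,fl)
st=bot.read_state();print('shift',tool(st,[.480,-.241,.18]),st['tcp_pos'])
E
```

```text
[[ 0.6059 -0.0143  0.016 ]
 [ 0.6154 -0.0364  0.016 ]
 [ 0.6242 -0.0572  0.016 ]] [[ 0.6306 -0.003   0.016 ]
 [ 0.6401 -0.0245  0.016 ]
 [ 0.6497 -0.046   0.016 ]]
[ 0.64503536 -0.02252036] 23.91965116244289 0.0007867525806600772
grip [ 0.6724588  -0.01035671]
[ 0.47940371 -0.2399672   0.114     ] [ 0.48095184 -0.24153971  0.078     ]
shift [ 8.26321467 -6.62140481  0.66324494] [ 0.15227759 -0.65687724  0.21245267]
```

>>> {"api": "servo_tool", "payload": {
  "deltas": [
    [[85, 0.7, -0.55, 0], [85, 1.4, -1.1, 0], [85, 2.1, -1.65, 0], [85, 2.8, -2.2, 0], [85, 3.5, -2.8, 0]]
  ]
}}

```text
invalid input
```

>>> {"api": "servo_tool", "payload": {
  "deltas": [
    [[85, 0.7, -0.55, 0, 0, 0, 0], [85, 1.4, -1.1, 0, 0, 0, 0], [85, 2.1, -1.65, 0, 0, 0, 0], [85, 2.8, -2.2, 0, 0, 0, 0], [85, 3.5, -2.8, 0, 0, 0, 0]]
  ]
}}

```text
t: 0.6
tcp_pos: [0.2918, -0.4793, 0.2122]
orientation: [-0.001, 0.994, 0.113, -0.0]
wrist_force: [1.2, -1.4, -0.2]
grip_width: 0.085
```

>>> {"api": "servo_tool", "payload": {
  "deltas": [
    [[85, 0.7, -0.55, 0, 0, 0, 0], [85, 1.4, -1.1, 0, 0, 0, 0], [85, 2.1, -1.65, 0, 0, 0, 0], [85, 2.8, -2.2, 0, 0, 0, 0], [85, 3.5, -2.8, 0, 0, 0, 0]]
  ]
}}

```text
t: 1.1
tcp_pos: [0.4314, -0.3019, 0.2123]
orientation: [-0.001, 0.994, 0.113, -0.0]
wrist_force: [0.2, 0.1, 0.6]
grip_width: 0.085
```

>>> {"api": "servo_tool", "payload": {
  "deltas": [
    [[85, 0.6, -0.5, 0.1, 0, 0, 0], [85, 1.2, -0.95, 0.3, 0, 0, 0], [85, 1.22, -0.97, 0.3, 0, 0, 0]]
  ]
}}

```text
t: 1.4
tcp_pos: [0.481, -0.2369, 0.1956]
orientation: [-0.003, 0.993, 0.115, -0.001]
wrist_force: [0.2, -0.8, -0.6]
grip_width: 0.0851
```

```bash
python3 - <<'E'
from h import *
st,im=save('wrist','pics/w1.png'); print(st['tcp_pos'])
im=cv2.imread('pics/w1.png')
for p,z in (([.4795,-.2405],.114),([.4795,-.2405],.078)):
    t=np.linspace(0,6.28,40); r=.014 if z>.1 else .056
    q=proj('wrist',np.c_[p[0]+r*np.cos(t),p[1]+r*np.sin(t),0*t+z],st)
    cv2.polylines(im,[q.astype(np.int32)],True,(0,0,255),1)
cv2.imwrite('pics/w1o.png',im)
E
```

```text
[ 0.48101172 -0.23691748  0.19556371]
```

View pics/w1o.png

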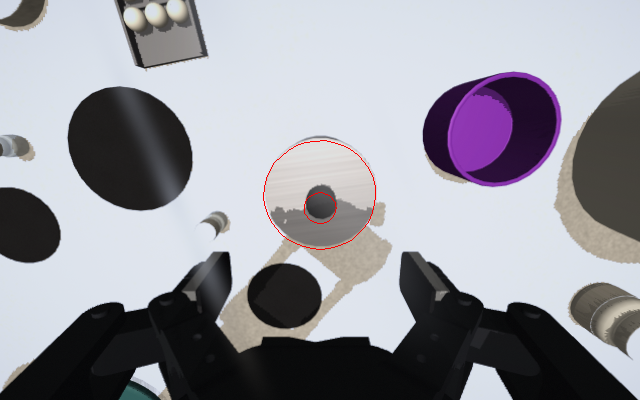

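The wrist view shows the knob at about (320,202) and the lid flange around (320,193), a few pixels above the red prediction. I'll refine the position from this view.

```bash
python3 - <<'E'
from h import *
st=bot.read_state(); st['tcp_pos']=np.array([.48101,-.23692,.19556])
im=cv2.imread('pics/w1.png'); g=cv2.cvtColor(im,cv2.COLOR_BGR2GRAY)
c=g[170:240,290:350]; print(c[::5,::4])
c=cv2.HoughCircles(cv2.medianBlur(g,3)[165:240,280:360],cv2.HOUGH_GRADIENT,1,20,param1=80,param2=10,minRadius=12,maxRadius=20)
print(c); 
if c is not None:
  P=ray('wrist',[c[0,0,:2]+[280,165]],.114,st)[0]; print(P, tool(st,[P[0],P[1],.101]))
print(tool(st,[.480,-.2405,.101]))
E
```

```text
[[213 214 216 216 216 217 217 218 218 217 215 213 212 212 213]
 [214 213 211 212 213 215 218 220 220 220 219 216 214 214 214]
 [219 217 214 213 214 215 217 216 215 214 214 213 213 213 211]
 [209 210 212 213 215 214 211 150 107 169 201 211 212 212 211]
 [211 213 213 214 214  78  78  83  89  87  87 206 207 208 207]
 [205 206 207 208 181  72  81  85  87  88  88 106 204 205 206]
 [207 207 206 207  70  70  74  78  80  82  84  83 141 169 202]
 [207 206 204 204  78  61  64  64  68  71  74  76 135 135 134]
 [129 125 129 152 121  48  54  58  61  65  69  76 133 135 136]
 [122 122 122 124 126 112  47  52  55  60  75 131 132 132 131]
 [119 119 120 120 121 120 121 121 122 123 126 127 128 131 131]
 [119 119 119 120 122 123 125 125 125 126 128 129 130 131 131]
 [120 121 122 122 123 124 123 122 122 121 122 124 125 127 128]
 [117 118 118 119 120 121 121 121 120 121 122 123 122 123 124]]
[[[40.5 36.5 16. ]]]
[ 0.48556484 -0.23947096  0.114     ] [0.08056826 0.07959083 1.89069117]
[-0.03248474  0.0741584   1.89093028]
```

>>> {"api": "servo_tool", "payload": {
  "deltas": [
    [[85, 0.02, 0.07, 0.4, 0, 0, 0], [85, 0.03, 0.07, 0.9, 0, 0, 0], [85, 0.03, 0.07, 1.4, 0, 0, 0], [85, 0.03, 0.07, 1.75, 0, 0, 0], [70, 0.03, 0.07, 1.9, 0, 0, 0]]
  ]
}}

```text
t: 1.95
tcp_pos: [0.48, -0.2414, 0.0988]
orientation: [-0.003, 0.993, 0.115, -0.003]
wrist_force: [-0.5, 0.2, -0.6]
grip_width: 0.0729
```

>>> {"api": "servo_tool", "payload": {
  "deltas": [
    [[50, 0, 0, 0, 0, 0, 0], [40, 0, 0, 0, 0, 0, 0], [30, 0, 0, 0, 0, 0, 0], [15, 0, 0, 0, 0, 0, 0], [10, 0, 0, 0, 0, 0, 0]]
  ]
}}

```text
t: 2.45
tcp_pos: [0.4806, -0.2417, 0.0998]
orientation: [-0.003, 0.993, 0.115, -0.002]
wrist_force: [-0.0, 0.6, -0.2]
grip_width: 0.0098
```

```bash
python3 - <<'E'
from h import *
s,_=save('wrist','pics/w2.png');print(s['tcp_pos'],s['grip_width'],s['wrist_force'])
save('side','pics/s2.png')
a=cv2.imread('pics/w2.png');b=cv2.resize(cv2.imread('pics/s2.png')[60:260,240:440],(400,400),interpolation=2)
cv2.imwrite('pics/c2.png',cv2.hconcat([a[:,120:520],b]))
E
```

```text
[ 0.4805523  -0.24174224  0.09977124] 0.00982798912562773 [-0.03545459  0.63055867 -0.1643176 ]
```

View pics/c2.png

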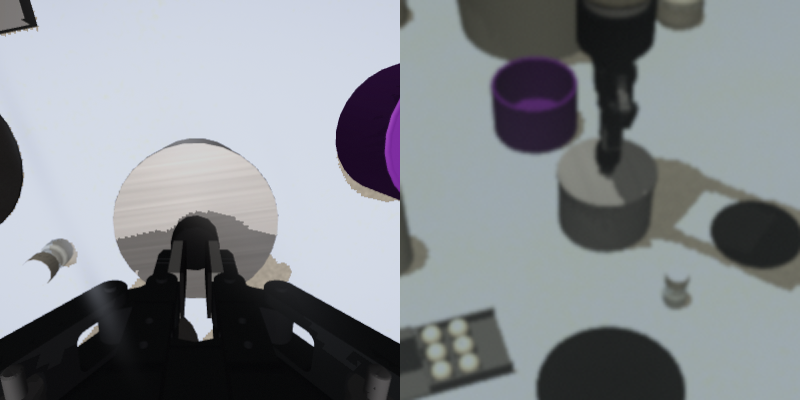

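The wrist view shows the jaws shut to 10 mm, with the knob beyond them at about (317,230) in the full image; the lid has not moved. The side view shows the fingers over the lid's centre. I'll work out where the miss came from.

```bash
python3 - <<'E'
from h import *
st=bot.read_state(); p=st['tcp_pos']
def T(v): 
    q=st['orientation'];return p+R.from_quat(np.r_[q[1:],q[0]]).apply(v)
for n,v in (('tip',[0,0,.014]),('tcp',[0,0,0]),('fl',[0,0,p[2]-.078])):
    print(n,T(v).round(4),proj('wrist',[T(v)],st).round(0),proj('side',[T(v)]).round(1))
# flange extents seen in wrist: left (233,218), right (397,218), top (315,~141)
print(ray('wrist',[(233,218),(397,218),(317,143)],.078,st).round(4))
print('knob side', ray('side',[(344,137)],.105), ray('side',[(344,130)],.114))
im=cv2.imread('pics/w2.png')
cv2.imwrite('pics/w2z.png',cv2.resize(im[180:360,220:420],(800,720))[:600])
im=cv2.imread('pics/side0.png');b=cv2.imread('pics/s2.png')
cv2.imwrite('pics/s2z.png',cv2.hconcat([cv2.resize(x[110:190,300:380],(400,400),interpolation=2) for x in (im,b)]))
E
```

```text
tip [ 0.4802 -0.2415  0.0854] [[316. 235.]] [[344.4 142.6]]
tcp [ 0.4803 -0.2416  0.0994] [[316. 243.]] [[344.6 137.8]]
fl [ 0.4802 -0.2415  0.078 ] [[316. 231.]] [[344.2 145. ]]
[[ 0.4761 -0.1851  0.078 ]
 [ 0.5014 -0.2919  0.078 ]
 [ 0.537  -0.2286  0.078 ]]
knob side [[ 0.48149731 -0.2377296   0.105     ]] [[ 0.48253016 -0.25011687  0.114     ]]
```

View pics/w2z.png

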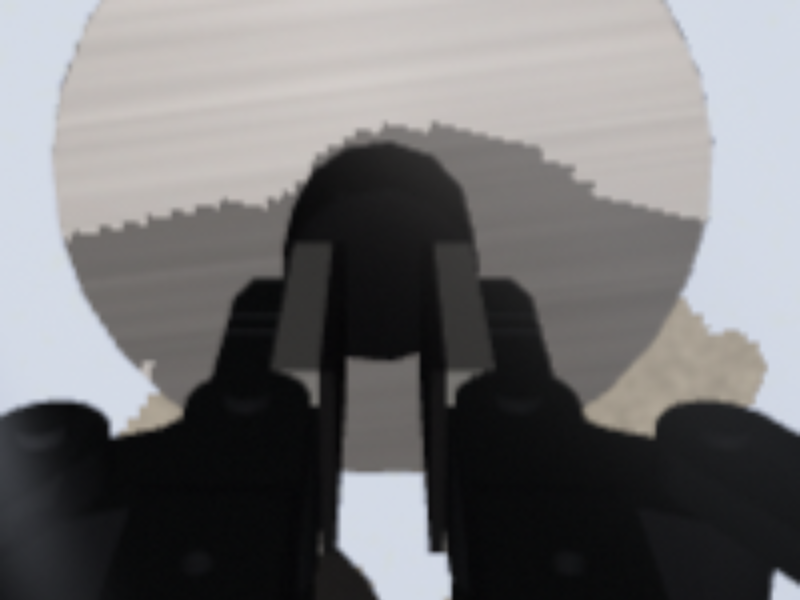

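The zoom shows the pads sitting above the knob: the pad tips are at about row 241 and the knob's outline shows below and between them. From the pad rows and the gap scale, the real fingertips are about 32 mm short of where the stated tool frame puts them. In both this frame and the first wrist frame, the shut tips sit about 18 mm behind the TCP. I'll re-open and go about 33 mm lower, watching the force.

>>> {"api": "servo_tool", "payload": {
  "deltas": [
    [[70, 0.02, 0, 0, 0, 0, 0], [70, 0.02, 0, 0, 0, 0, 0], [70, 0.02, 0, 0, 0, 0, 0], [70, 0.02, 0, 0.1, 0, 0, 0], [70, 0.02, 0, 0.25, 0, 0, 0]]
  ]
}}

```text
t: 3.05
tcp_pos: [0.4816, -0.2415, 0.0869]
orientation: [-0.003, 0.993, 0.115, -0.002]
wrist_force: [0.5, -0.1, -0.1]
grip_width: 0.0703
```

>>> {"api": "servo_tool", "payload": {
  "deltas": [
    [[70, 0, 0, 0.1, 0, 0, 0], [70, 0, 0, 0.2, 0, 0, 0], [70, 0, 0, 0.3, 0, 0, 0], [60, 0, 0, 0.4, 0, 0, 0], [50, 0, 0, 0.42, 0, 0, 0]]
  ]
}}

```text
t: 3.55
tcp_pos: [0.4809, -0.2411, 0.0649]
orientation: [-0.003, 0.993, 0.115, -0.003]
wrist_force: [-0.1, 0.3, -0.4]
grip_width: 0.0501
```

>>> {"api": "servo_tool", "payload": {
  "deltas": [
    [[40, 0, 0, 0, 0, 0, 0], [30, 0, 0, 0, 0, 0, 0], [20, 0, 0, 0, 0, 0, 0], [10, 0, 0, 0, 0, 0, 0], [10, 0, 0, 0, 0, 0, 0]]
  ]
}}

```text
t: 4.05
tcp_pos: [0.4812, -0.2412, 0.0653]
orientation: [-0.003, 0.993, 0.115, -0.002]
wrist_force: [-0.3, 0.0, 1.3]
grip_width: 0.0262
```

>>> {"api": "servo_tool", "payload": {
  "deltas": [
    [[5, 0, 0, 0, 0, 0, 0], [5, 0, 0, 0, 0, 0, 0], [5, 0, 0, -0.1, 0, 0, 0], [5, 0, 0, -0.3, 0, 0, 0], [5, 0, 0, -0.5, 0, 0, 0]]
  ]
}}

```text
t: 4.55
tcp_pos: [0.4811, -0.2412, 0.0908]
orientation: [-0.003, 0.993, 0.115, -0.003]
wrist_force: [-0.1, -0.4, -0.5]
grip_width: 0.0263
```

```bash
python3 - <<'E'
from h import *
s,_=save('wrist','pics/w3.png');print(s['tcp_pos'],s['grip_width'],s['wrist_force'],s['wrist_torque'])
save('side','pics/s3.png')
a=cv2.imread('pics/w3.png');b=cv2.resize(cv2.imread('pics/s3.png')[60:260,240:440],(400,400),interpolation=2)
cv2.imwrite('pics/c3.png',cv2.hconcat([a[:,120:520],b]))
E
```

```text
[ 0.481125   -0.24121998  0.09081957] 0.026295979945368045 [-0.12568488 -0.43390898 -0.51282238] [-0.03754646 -0.08157284 -0.01980993]
```

View pics/c3.png

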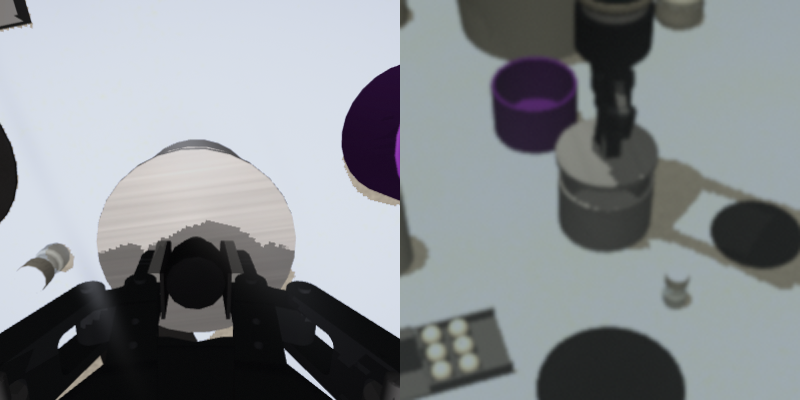

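The side view shows the lid clear of the jar with a visible gap. The wrist view shows the knob held at (315,285) in the full image. Next I carry it to the large mat.

>>> {"api": "servo_tool", "payload": {
  "deltas": [
    [[5, 0, 0, -0.25, 0, 0, 0], [5, 0.04, -0.25, -0.5, 0, 0, 0], [5, 0.12, -0.8, -0.6, 0, 0, 0], [5, 0.22, -1.4, -0.6, 0, 0, 0], [5, 0.3, -2.0, -0.6, 0, 0, 0]]
  ]
}}

```text
t: 5.15
tcp_pos: [0.4752, -0.1401, 0.1246]
orientation: [-0.001, 0.993, 0.114, 0.0]
wrist_force: [0.9, 0.1, -2.0]
grip_width: 0.0263
```

>>> {"api": "servo_tool", "payload": {
  "deltas": [
    [[5, 0.1, -0.6, 0, 0, 0, 0], [5, 0.18, -1.2, 0, 0, 0, 0], [5, 0.28, -1.8, 0, 0, 0, 0], [5, 0.35, -2.3, 0, 0, 0, 0], [5, 0.4, -2.6, 0, 0, 0, 0]]
  ]
}}

```text
t: 5.65
tcp_pos: [0.4647, -0.0066, 0.126]
orientation: [-0.002, 0.993, 0.115, 0.001]
wrist_force: [0.1, -0.1, -1.7]
grip_width: 0.0264
```

```bash
python3 - <<'E'
from h import *
import scipy.optimize as so
s,_=save('wrist','pics/w4.png');print(s['tcp_pos'],s['orientation'],s['grip_width'])
zt=s['tcp_pos'][2]+.013
a=cv2.imread('pics/w4.png')
t=np.linspace(0,6.28,80)
def circ(c,r,z,col):
    cv2.polylines(a,[proj('wrist',np.c_[c[0]+r*np.cos(t),c[1]+r*np.sin(t),0*t+z],s).astype(np.int32)],True,col,1)
circ(s['tcp_pos'][:2],.056,zt,(0,0,255)); circ((.4625,-.0075),.075,.003,(0,255,0))
cv2.imwrite('pics/w4o.png',a)
E
```

```text
[ 0.46467547 -0.00656408  0.12604674] [-1.77710620e-03  9.93360392e-01  1.15028346e-01  6.73704259e-04] 0.026360074761868052
```

View pics/w4o.png

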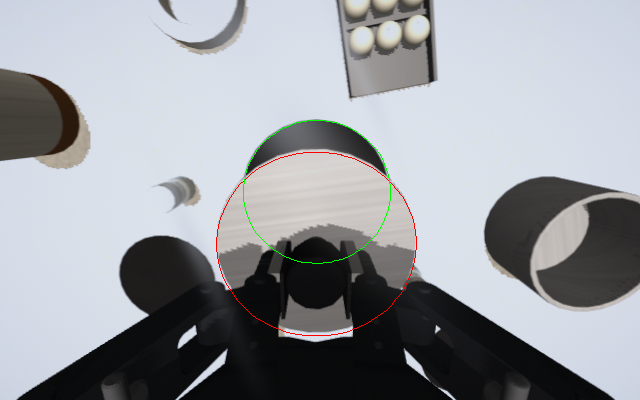

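The predictions fit: the red circle on the lid and the green one on the mat both match to a pixel or two, and the lid is about 2 mm from the mat's centre. I'll lower it.

>>> {"api": "servo_tool", "payload": {
  "deltas": [
    [[5, -0.02, 0.01, 0.4, 0, 0, 0], [5, -0.04, 0.01, 0.9, 0, 0, 0], [5, -0.04, 0.01, 1.4, 0, 0, 0], [5, -0.04, 0.01, 1.8, 0, 0, 0], [5, -0.04, 0.01, 2.1, 0, 0, 0]]
  ]
}}

```text
t: 6.2
tcp_pos: [0.4621, -0.0053, 0.0205]
orientation: [-0.003, 0.993, 0.115, 0.0]
wrist_force: [0.2, 0.0, -2.4]
grip_width: 0.0263
```

>>> {"api": "servo_tool", "payload": {
  "deltas": [
    [[5, 0, 0, 0.12, 0, 0, 0], [5, 0, 0, 0.2, 0, 0, 0], [5, 0, 0, 0.26, 0, 0, 0], [5, 0, 0, 0.3, 0, 0, 0], [5, 0, 0, 0.32, 0, 0, 0]]
  ]
}}

```text
t: 6.7
tcp_pos: [0.4628, -0.0052, 0.005]
orientation: [-0.003, 0.993, 0.115, 0.001]
wrist_force: [-0.1, -0.3, -2.3]
grip_width: 0.0265
```

>>> {"api": "servo_tool", "payload": {
  "deltas": [
    [[5, 0, 0, 0.02, 0, 0, 0], [5, 0, 0, 0.03, 0, 0, 0], [5, 0, 0, 0.04, 0, 0, 0], [5, 0, 0, 0.04, 0, 0, 0]]
  ]
}}

```text
t: 7.1
tcp_pos: [0.4632, -0.0052, 0.0034]
orientation: [-0.003, 0.993, 0.115, 0.001]
wrist_force: [1.4, 0.2, -0.2]
grip_width: 0.0266
```

Contact: the load is off the wrist. Now release and go up.

>>> {"api": "servo_tool", "payload": {
  "deltas": [
    [[35, 0, 0, 0, 0, 0, 0], [45, 0, 0, 0, 0, 0, 0], [60, 0, 0, 0, 0, 0, 0], [60, 0, 0, 0, 0, 0, 0], [60, 0, 0, -0.1, 0, 0, 0]]
  ]
}}

```text
t: 7.6
tcp_pos: [0.4625, -0.0052, 0.0079]
orientation: [-0.003, 0.993, 0.115, 0.0]
wrist_force: [0.0, 0.1, -0.6]
grip_width: 0.0603
```

>>> {"api": "servo_tool", "payload": {
  "deltas": [
    [[60, 0, 0, -0.5, 0, 0, 0], [60, 0, 0, -1.0, 0, 0, 0], [60, 0, 0, -1.7, 0, 0, 0], [60, 0, 0, -2.4, 0, 0, 0], [60, 0, 0, -2.6, 0, 0, 0]]
  ]
}}

```text
t: 8.1
tcp_pos: [0.4654, -0.0061, 0.1427]
orientation: [-0.002, 0.993, 0.115, 0.004]
wrist_force: [0.5, 0.1, 0.8]
grip_width: 0.0599
```

```bash
python3 - <<'E'
from h import *
st=bot.read_state(); q=st['orientation']; Rm=R.from_quat(np.r_[q[1:],q[0]]).as_matrix()
print(st['tcp_pos'],st['grip_width'],'yaw',np.degrees(np.arctan2(Rm[1,0],Rm[0,0])),st['joint_positions'])
print(tool(st,[.6725,-.0104,.15]))
E
```

```text
[ 0.46543401 -0.00609017  0.14265975] 0.05985904761004518 yaw 13.221269463183988 [-0.07081702 -0.08643762  2.11985472  0.0060137   1.10040904  1.26650717]
[ 4.01299644  1.03076768 -0.11352868]
```

>>> {"api": "servo_tool", "payload": {
  "deltas": [
    [[60, 0.7, 0.17, 0, 0, 0, -0.5], [60, 1.5, 0.4, 0, 0, 0, -1.0], [60, 2.3, 0.6, 0, 0, 0, -1.5], [60, 3.1, 0.8, 0, 0, 0, -2.1], [60, 3.6, 0.93, 0, 0, 0, -2.14]]
  ]
}}

```text
t: 8.6
tcp_pos: [0.6536, -0.0102, 0.1433]
orientation: [-0.002, 0.978, 0.208, 0.005]
wrist_force: [-0.3, 0.2, 0.7]
grip_width: 0.0599
```

>>> {"api": "servo_tool", "payload": {
  "deltas": [
    [[60, 0.4, 0.0, 0, 0, 0, 0], [60, 0.42, 0.0, 0, 0, 0, 0], [60, 0.42, 0.0, 0, 0, 0, 0]]
  ]
}}

```text
t: 8.9
tcp_pos: [0.6719, -0.0016, 0.1423]
orientation: [-0.002, 0.978, 0.208, 0.003]
wrist_force: [-0.5, -0.3, -0.4]
grip_width: 0.0599
```

```bash
python3 - <<'E'
from h import *
s,_=save('wrist','pics/w5.png'); q=s['orientation']; Rm=R.from_quat(np.r_[q[1:],q[0]]).as_matrix()
print(s['tcp_pos'],'yaw',np.degrees(np.arctan2(Rm[1,0],Rm[0,0])),'tz',Rm[:,2])
a=cv2.imread('pics/w5.png'); p=[.645,-.0225,np.radians(23.9)]
c,n=np.cos(p[2]),np.sin(p[2])
W=lambda L:np.array([[p[0]+c*x-n*y,p[1]+n*x+c*y,z] for x,y,z in np.array(L)/1000.])
def pl(L,col): cv2.polylines(a,[proj('wrist',W(L),s).astype(np.int32)],True,col,1)
pl([(13,7,62),(47,7,62),(47,-7,62),(13,-7,62)],(0,0,255))
pl([(-75,37.5,6),(50,37.5,4),(50,-37.5,4),(-75,-37.5,6)],(0,255,0))
for L in [(-33,24),(-33,0),(-33,-24),(-5,24),(-5,0),(-5,-24)]:
    u=proj('wrist',W([(L[0],L[1],15)]),s)[0]; cv2.circle(a,tuple(u.astype(int)),3,(255,0,0),-1)
cv2.imwrite('pics/w5o.png',a)
E
```

```text
[ 0.67190595 -0.00158694  0.1422597 ] yaw 24.01628917355756 tz [ 0.00579509  0.0047658  -0.99997185]
```

View pics/w5o.png

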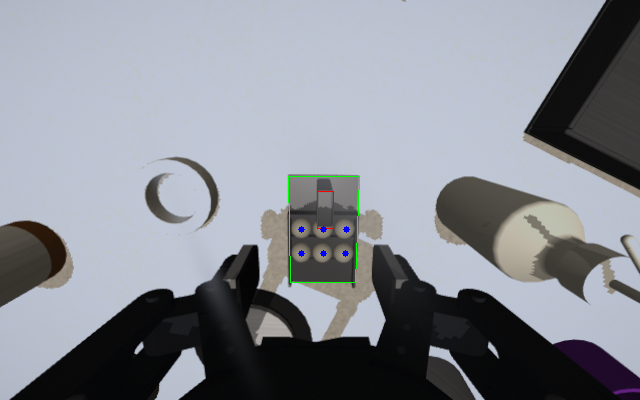

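The blue marks sit on all six balls, and the outlines fit the tray and fin (red, around (325,210)). I'll descend onto the fin, correcting about 8 mm in y.

>>> {"api": "servo_tool", "payload": {
  "deltas": [
    [[50, -0.03, 0.1, 0.4, 0, 0, 0], [50, -0.06, 0.16, 1.0, 0, 0, 0], [50, -0.06, 0.16, 1.6, 0, 0, 0], [50, -0.06, 0.16, 2.1, 0, 0, 0], [50, -0.06, 0.16, 2.4, 0, 0, 0]]
  ]
}}

```text
t: 9.45
tcp_pos: [0.6695, -0.0099, 0.02]
orientation: [-0.002, 0.978, 0.208, 0.001]
wrist_force: [-1.0, 0.5, -0.1]
grip_width: 0.05
```

>>> {"api": "servo_tool", "payload": {
  "deltas": [
    [[50, 0, 0, 0.1, 0, 0, 0], [50, 0, 0, 0.2, 0, 0, 0], [40, 0, 0, 0.27, 0, 0, 0], [40, 0, 0, 0.27, 0, 0, 0]]
  ]
}}

```text
t: 9.85
tcp_pos: [0.6701, -0.0099, 0.0072]
orientation: [-0.002, 0.978, 0.208, 0.002]
wrist_force: [-0.2, -1.1, 1.1]
grip_width: 0.0399
```

```bash
python3 - <<'E'
from h import *
s,_=save('wrist','pics/w6.png'); q=s['orientation']; Rm=R.from_quat(np.r_[q[1:],q[0]]).as_matrix()
print(s['tcp_pos'],s['wrist_force'],'yaw',np.degrees(np.arctan2(Rm[1,0],Rm[0,0])),'tz',Rm[:,2])
print(tool(s,[.6725,-.0104,.007]))
E
```

```text
[ 0.67013568 -0.00987497  0.00724859] [-0.1515064  -1.13735769  1.10077781] yaw 23.98939938304584 tz [ 0.00280193  0.00473956 -0.99998484]
[0.03890995 0.02883491 0.00505453]
```

View pics/w6.png

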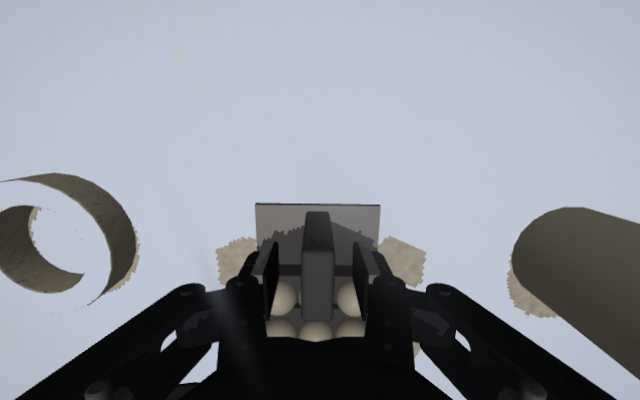

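The fin is centred between the open pads (fin around column 317, pads at 265 and 365). I'll close, make a small lift, and meanwhile check how the pour pose suits the joints.

>>> {"api": "servo_tool", "payload": {
  "deltas": [
    [[30, 0.03, 0.03, 0, 0, 0, 0], [20, 0.03, 0.03, 0, 0, 0, 0], [12, 0.03, 0.03, 0, 0, 0, 0], [5, 0.03, 0.03, 0, 0, 0, 0], [5, 0.03, 0.03, 0, 0, 0, 0]]
  ]
}}

```text
t: 10.4
tcp_pos: [0.6733, -0.0105, 0.0085]
orientation: [-0.002, 0.978, 0.208, 0.003]
wrist_force: [-1.4, 1.5, 4.4]
grip_width: 0.013
```

>>> {"api": "servo_tool", "payload": {
  "deltas": [
    [[2, 0, 0, 0, 0, 0, 0], [2, 0, 0, 0, 0, 0, 0], [2, 0, 0, -0.05, 0, 0, 0], [2, 0, 0, -0.15, 0, 0, 0], [2, 0, 0, -0.25, 0, 0, 0]]
  ]
}}

```text
t: 10.9
tcp_pos: [0.672, -0.0106, 0.0201]
orientation: [-0.002, 0.978, 0.208, 0.002]
wrist_force: [0.2, -0.7, -2.7]
grip_width: 0.0138
```

```bash
cat >> h.py <<'E'
L2,L3,D=.5014,.568,-.104
def fk(q,Lt):
    c,s=np.cos,np.sin; Ry=lambda a:R.from_euler('y',a); Rz=lambda a:R.from_euler('z',a)
    A=Rz(q[0])*Ry(q[1]); p=np.array([0,0,D+Lt])+A.apply([0,0,L2]); A=A*Ry(q[2]); p=p+A.apply([0,0,L3])
    A=A*Rz(q[3])*Ry(q[4]); p=p+A.apply([0,0,Lt]); return p,A*Rz(q[5]+np.pi/2)  # sign of j6 checked below
E
python3 - <<'E'
from h import *
from scipy.optimize import least_squares
st=bot.read_state(); q=st['joint_positions']; o=st['orientation']; print(st['tcp_pos'],st['grip_width'],q)
Rt=R.from_quat(np.r_[o[1:],o[0]])
p,A=fk(q,.3); print(p,(A.inv()*Rt).as_rotvec(True))
off=A.inv()*Rt
J=np.array([.480,-.2405])
for Lt in(.25,.35):
  for ps in (24,0,-27):
    h=np.array([np.cos(np.radians(ps)),np.sin(np.radians(ps)),0]); up=np.array([0,0,1.]); x=q.copy(); out=[]
    for th in range(0,56,11):
        t=np.radians(th); X=h*np.cos(t)+up*np.sin(t); Z=h*np.sin(t)-up*np.cos(t); Y=np.cross(Z,X)
        G=R.from_matrix(np.c_[X,Y,Z]); P=np.r_[J,.09]+.012*h+.103*X
        def f(v):
            pp,AA=fk(v,Lt); return np.r_[(pp-P)*5,((AA*off).inv()*G).as_rotvec()]
        r=least_squares(f,x); x=r.x; out.append((th,np.abs(r.fun).max().round(3),x.round(2).tolist()))
    print(Lt,ps,*out[::2][:3],out[-1],sep='\n ')
E
```

```text
[ 0.67202698 -0.01060772  0.02011689] 0.01376034208426703 [-0.05554807  0.42752971  1.76802126  0.00615043  0.94369067  1.09288782]
[ 0.66835972 -0.03566797  0.02005271] [ 6.42322957e-15  1.29210034e-14 -1.90911416e-14]
0.25
 24
 (0, np.float64(0.0), [-0.32, 0.26, 1.85, -0.0, 1.03, 0.83])
 (22, np.float64(0.0), [-0.44, 0.11, 1.99, 0.4, 0.83, 0.47])
 (44, np.float64(0.0), [-0.6, 0.01, 2.12, 0.96, 0.81, -0.08])
 (55, np.float64(0.0), [-0.69, 0.0, 2.19, 1.24, 0.89, -0.35])
0.25
 0
 (0, np.float64(0.0), [-0.38, 0.3, 1.79, -0.0, 1.05, 1.19])
 (22, np.float64(0.0), [-0.45, 0.11, 1.98, 0.25, 0.72, 0.95])
 (44, np.float64(0.0), [-0.55, -0.04, 2.18, 0.9, 0.48, 0.31])
 (55, np.float64(0.0), [-0.61, -0.08, 2.27, 1.4, 0.49, -0.19])
0.25
 -27
 (0, np.float64(0.0), [-0.47, 0.32, 1.77, 0.0, 1.05, 1.58])
 (22, np.float64(0.0), [-0.46, 0.12, 1.98, -0.0, 0.66, 1.58])
 (44, np.float64(0.0), [-0.46, -0.06, 2.2, -0.02, 0.24, 1.6])
 (55, np.float64(0.0), [-0.46, -0.12, 2.31, -1.56, 0.01, 3.14])
0.35
 24
 (0, np.float64(0.0), [-0.32, 0.26, 1.85, -0.0, 1.03, 0.83])
 (22, np.float64(0.0), [-0.5, 0.07, 2.04, 0.41, 0.83, 0.4])
 (44, np.float64(0.0), [-0.74, -0.01, 2.21, 0.99, 0.86, -0.23])
 (55, np.float64(0.0), [-0.86, 0.01, 2.28, 1.23, 0.98, -0.52])
0.35
 0
 (0, np.float64(0.0), [-0.38, 0.3, 1.79, -0.0, 1.05, 1.19])
 (22, np.float64(0.0), [-0.48, 0.06, 2.05, 0.27, 0.7, 0.91])
 (44, np.float64(0.0), [-0.64, -0.12, 2.31, 1.01, 0.51, 0.13])
 (55, np.float64(0.0), [-0.74, -0.15, 2.43, 1.48, 0.59, -0.38])
0.35
 -27
 (0, np.float64(0.0), [-0.47, 0.32, 1.77, 0.0, 1.05, 1.58])
 (22, np.float64(0.0), [-0.46, 0.05, 2.06, -0.0, 0.64, 1.58])
 (44, np.float64(0.0), [-0.46, -0.17, 2.35, -0.04, 0.19, 1.61])
 (55, np.float64(0.0), [-0.46, -0.24, 2.49, 0.13, -0.07, 1.45])
```

The fin is gripped at 13.8 mm and lifted. Keeping the tray's heading at 24° gives comfortable joints through the tilt. I'll carry it gently.

>>> {"api": "servo_tool", "payload": {
  "deltas": [
    [[2, 0, 0, -0.15, 0, 0, 0], [2, 0, 0, -0.45, 0, 0, 0], [2, 0, 0, -0.85, 0, 0, 0], [2, -0.05, 0.05, -1.25, 0, 0, 0], [2, -0.15, 0.15, -1.6, 0, 0, 0]]
  ]
}}

```text
t: 11.4
tcp_pos: [0.6688, -0.0207, 0.1026]
orientation: [-0.002, 0.978, 0.208, 0.003]
wrist_force: [-0.8, -0.0, -3.3]
grip_width: 0.0135
```

>>> {"api": "servo_tool", "payload": {
  "deltas": [
    [[2, -0.2, 0.18, -0.3, 0, 0, 0], [2, -0.45, 0.4, -0.5, 0, 0, 0], [2, -0.75, 0.65, -0.6, 0, 0, 0], [2, -1.05, 0.9, -0.65, 0, 0, 0], [2, -1.35, 1.15, -0.65, 0, 0, 0]]
  ]
}}

```text
t: 11.9
tcp_pos: [0.6289, -0.1028, 0.1341]
orientation: [-0.002, 0.978, 0.208, 0.002]
wrist_force: [0.7, -0.7, -3.2]
grip_width: 0.0134
```

>>> {"api": "servo_tool", "payload": {
  "deltas": [
    [[2, -0.3, 0.25, 0, 0, 0, 0], [2, -0.6, 0.5, 0, 0, 0, 0], [2, -0.88, 0.75, 0, 0, 0, 0], [2, -1.1, 0.95, 0, 0, 0, 0], [2, -1.25, 1.1, 0, 0, 0, 0]]
  ]
}}

```text
t: 12.4
tcp_pos: [0.5931, -0.18, 0.1331]
orientation: [-0.002, 0.978, 0.207, 0.002]
wrist_force: [-0.2, 0.4, -3.8]
grip_width: 0.0135
```

```bash
cat > sp.py <<'E'
from h import *
def report():
    s=bot.read_state(); o=s['orientation']; M=R.from_quat(np.r_[o[1:],o[0]]).as_matrix()
    print('t',s['t'],'tcp',s['tcp_pos'].round(4),'spout',(s['tcp_pos']+M@[-.103,0,.001]).round(4),'tilt',np.degrees(np.arcsin(M[2,0])).round(2),'roll',np.degrees(np.arcsin(M[2,1])).round(2),'yaw',np.degrees(np.arctan2(M[1,0],M[0,0])).round(2),'grip',s['grip_width'].round(4),s['wrist_force'].round(1))
    return s,M
def togo(s,M,spout,tilt,yaw=24):  # row in tool units for spout target and tilt
    t,y=np.radians([tilt,yaw]); h=np.array([np.cos(y),np.sin(y),0]); u=np.array([0,0,1.])
    X=h*np.cos(t)+u*np.sin(t); Z=h*np.sin(t)-u*np.cos(t); N=np.c_[X,np.cross(Z,X),Z]
    P=np.array(spout)-N@[-.103,0,.001]
    print('tilt',tilt,'shift',(M.T@(P-s['tcp_pos'])/.05).round(2),'turn',(R.from_matrix(M.T@N).as_rotvec(True)/5).round(2))
E
python3 - <<'E'
from sp import *
s,M=report()
for t in (0,10,20,30): togo(s,M,(.491,-.2355,.10 if t<25 else .095),t)
E
```

```text
Traceback (most recent call last):
  File "sp.py", line 4, in report
    print('t',s['t'],'tcp',s['tcp_pos'].round(4),'spout',(s['tcp_pos']+M@[-.103,0,.001]).round(4),'tilt',np.degrees(np.arcsin(M[2,0])).round(2),'roll',np.degrees(np.arcsin(M[2,1])).round(2),'yaw',np.degrees(np.arctan2(M[1,0],M[0,0])).round(2),'grip',s['grip_width'].round(4),s['wrist_force'].round(1))
                                                                                                                                                                                                                                                          ^^^^^^^^^^^^^^^^^^^^^
AttributeError: 'float' object has no attribute 'round'
```

```bash
sed -i "s/s\['grip_width'\].round(4)/s['grip_width']/" sp.py; python3 - <<'E'
from sp import *
s,M=report()
for t in (0,5,10,15,20): togo(s,M,(.491,-.2355,.105),t)
E
```

```text
t 12.4 tcp [ 0.5931 -0.18    0.1331] spout [ 0.4989 -0.2217  0.1316] tilt 0.27 roll -0.2 yaw 23.92 grip 0.013494711042012442 [-0.2  0.4 -3.8]
tilt 0 shift [-0.26  0.19  0.54] turn [-0.04 -0.05 -0.02]
tilt 5 shift [-0.27  0.19  0.36] turn [-0.04  0.95 -0.02]
tilt 10 shift [-0.29  0.19  0.18] turn [-0.04  1.95 -0.02]
tilt 15 shift [-0.33  0.18  0.01] turn [-0.04  2.95 -0.02]
tilt 20 shift [-0.39  0.18 -0.16] turn [-0.04  3.95 -0.02]
```

>>> {"api": "servo_tool", "payload": {
  "deltas": [
    [[2, -0.08, 0.06, 0.1, 0, 0.1, 0], [2, -0.18, 0.13, 0.2, -0.04, 0.4, -0.02], [2, -0.26, 0.19, 0.3, -0.04, 0.9, -0.02], [2, -0.28, 0.19, 0.25, -0.04, 1.45, -0.02], [2, -0.29, 0.19, 0.18, -0.04, 1.95, -0.02]]
  ]
}}

```text
t: 12.9
tcp_pos: [0.583, -0.194, 0.1228]
orientation: [-0.019, 0.974, 0.207, 0.086]
wrist_force: [0.0, 0.6, -2.9]
grip_width: 0.0129
```

```bash
python3 - <<'E'
from sp import *
s,M=report()
for t in (15,20,25): togo(s,M,(.491,-.2355,.10),t)
s,_=save('wrist','pics/w7.png'); save('top','pics/t7.png'); save('side','pics/s7.png')
a=cv2.imread('pics/w7.png'); b=cv2.imread('pics/t7.png'); c=cv2.imread('pics/s7.png')
sp=s['tcp_pos']+M@[-.103,0,.001]; t=np.linspace(0,6.28,60)
rim=np.c_[.480+.049*np.cos(t),-.2405+.049*np.sin(t),.07+0*t]
edge=np.array([s['tcp_pos']+M@[-.103,y,.001] for y in(-.0375,.0375)])
for im,n in ((b,'top'),(c,'side')):
    cv2.polylines(im,[proj(n,rim).astype(np.int32)],True,(0,0,255),1); cv2.polylines(im,[proj(n,edge).astype(np.int32)],False,(0,255,0),1)
o=cv2.vconcat([cv2.hconcat([cv2.convertScaleAbs(cv2.resize(b[150:260,310:450],(400,314),interpolation=2),alpha=1.6),cv2.resize(c[80:190,270:410],(400,314),interpolation=2)]),
 cv2.hconcat([cv2.resize(a[100:400,120:520],(373,280)),np.zeros((280,427,3),np.uint8)])])
cv2.imwrite('pics/c7.png',o)
E
```

```text
t 12.9 tcp [ 0.583  -0.194   0.1228] spout [ 0.4905 -0.2352  0.1039] tilt 10.07 roll -0.07 yaw 24.02 grip 0.012948503781608549 [ 0.   0.6 -2.9]
tilt 15 shift [-0.02  0.01 -0.1 ] turn [-0.01  0.99  0.  ]
tilt 20 shift [-0.04  0.01 -0.28] turn [-0.02  1.99  0.  ]
tilt 25 shift [-0.08  0.01 -0.45] turn [-0.02  2.99  0.  ]
```

View pics/c7.png

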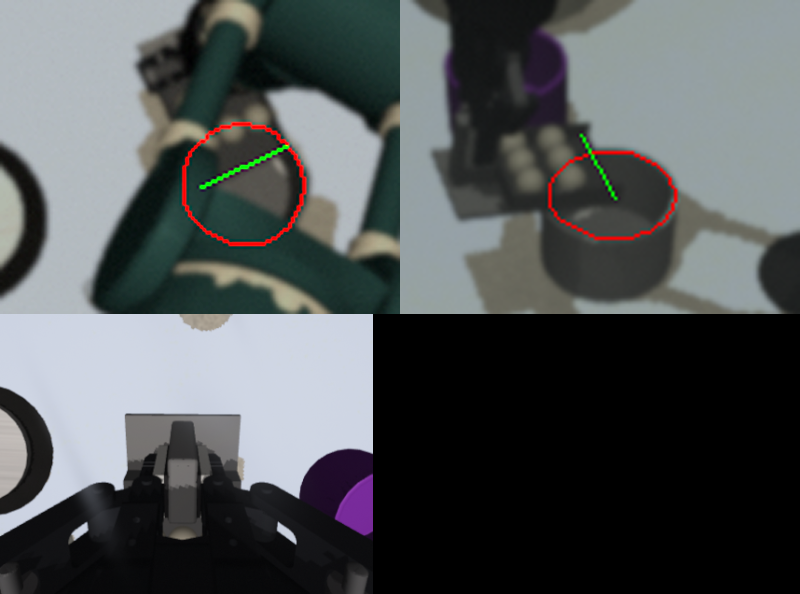

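The side view shows six balls aboard, with the spout edge (green) over the jar mouth and the jar rim matching its prediction. The tilt is 10°. I'll continue tilting about the spout.

>>> {"api": "servo_tool", "payload": {
  "deltas": [
    [[2, -0.01, 0.01, -0.05, 0, 0.5, 0], [2, -0.02, 0.01, -0.1, -0.01, 1.0, 0], [2, -0.03, 0.01, -0.19, -0.02, 1.5, 0], [2, -0.04, 0.01, -0.28, -0.02, 2.0, 0], [2, -0.05, 0.01, -0.34, -0.02, 2.3, 0]]
  ]
}}

```text
t: 13.55
tcp_pos: [0.5782, -0.197, 0.1398]
orientation: [-0.038, 0.961, 0.204, 0.183]
wrist_force: [-0.4, -0.5, -3.3]
grip_width: 0.0131
```

```bash
python3 - <<'E'
from sp import *
s,M=report()
for t in (26,30,35,40,45): togo(s,M,(.491,-.2355,.092),t)
E
```

```text
t 13.55 tcp [ 0.5782 -0.197   0.1398] spout [ 0.491  -0.2358  0.1012] tilt 21.49 roll 0.07 yaw 24.0 grip 0.013120292504086212 [-0.4 -0.5 -3.3]
tilt 26 shift [-0.07 -0.01  0.01] turn [0.01 0.9  0.  ]
tilt 30 shift [-0.09 -0.01 -0.13] turn [0.01 1.7  0.  ]
tilt 35 shift [-0.13 -0.   -0.31] turn [0.01 2.7  0.  ]
tilt 40 shift [-0.18 -0.   -0.48] turn [0.01 3.7  0.  ]
tilt 45 shift [-0.24 -0.   -0.65] turn [0.01 4.7  0.  ]
```

>>> {"api": "servo_tool", "payload": {
  "deltas": [
    [[2, -0.03, 0, 0, 0, 0.3, 0], [2, -0.05, 0, 0.01, 0, 0.6, 0], [2, -0.07, 0, 0.01, 0, 0.95, 0], [2, -0.08, 0, -0.06, 0, 1.3, 0], [2, -0.09, 0, -0.13, 0, 1.7, 0]]
  ]
}}

```text
t: 14.05
tcp_pos: [0.5724, -0.1991, 0.144]
orientation: [-0.054, 0.945, 0.202, 0.253]
wrist_force: [0.5, 0.3, -3.5]
grip_width: 0.0136
```

```bash
python3 - <<'E'
from sp import *
s,M=report(); print(s['joint_positions'].round(2))
for t in (34,38,42,46): togo(s,M,(.491,-.2355,.092),t)
save('side','pics/s8.png')
E
```

```text
t 14.05 tcp [ 0.5724 -0.1991  0.144 ] spout [ 0.4915 -0.2354  0.0917] tilt 30.0 roll 0.06 yaw 24.11 grip 0.013560278626758576 [ 0.5  0.3 -3.5]
[-0.64  0.02  2.11  0.63  0.84  0.12]
tilt 34 shift [-0.01  0.   -0.15] turn [0.   0.8  0.02]
tilt 38 shift [-0.03  0.   -0.3 ] turn [0.   1.6  0.02]
tilt 42 shift [-0.05  0.   -0.44] turn [0.   2.4  0.02]
tilt 46 shift [-0.09  0.   -0.58] turn [-0.    3.2   0.02]
```

>>> {"api": "servo_tool", "payload": {
  "deltas": [
    [[2, -0.01, 0, -0.08, 0, 0.4, 0], [2, -0.01, 0, -0.15, 0, 0.8, 0], [2, -0.02, 0, -0.22, 0, 1.2, 0], [2, -0.03, 0, -0.3, 0, 1.6, 0], [2, -0.04, 0, -0.37, 0, 2.0, 0]]
  ]
}}

```text
t: 14.6
tcp_pos: [0.5619, -0.2037, 0.1589]
orientation: [-0.071, 0.919, 0.197, 0.335]
wrist_force: [0.2, -0.1, -3.2]
grip_width: 0.0136
```

>>> {"api": "servo_tool", "payload": {
  "deltas": [
    [[2, 0, 0, -0.03, 0, 0.2, 0], [2, -0.01, 0, -0.07, 0, 0.4, 0], [2, -0.01, 0, -0.07, 0, 0.4, 0], [2, -0.01, 0, -0.07, 0, 0.4, 0], [2, -0.01, 0, -0.07, 0, 0.4, 0]]
  ]
}}

```text
t: 15.1
tcp_pos: [0.5598, -0.2048, 0.1614]
orientation: [-0.074, 0.913, 0.196, 0.351]
wrist_force: [-0.0, 0.5, -2.2]
grip_width: 0.0136
```

```bash
python3 - <<'E'
from sp import *
s,M=report(); 
for t in (42,46): togo(s,M,(.491,-.2355,.092),t)
save('side','pics/s9.png')
# white blob pixels near tray & jar, predicted ball positions brightness
a=cv2.imread('pics/s9.png',0)
b=cv2.imread('pics/s8.png',0)
for nm,xs in(('front',-33),('rear',-5)):
  for y in(24,0,-24):
    P=s['tcp_pos']+M@(np.array([xs-28,-y,-(17-7)])/1000.); u=proj('side',[P])[0].astype(int); print(nm,y,u,int(a[u[1]-1:u[1]+2,u[0]-1:u[0]+2].mean()))
u=proj('side',[(.48,-.2405,.02)])[0].astype(int); print(u); print(a[u[1]-20:u[1]+12:3,u[0]-24:u[0]+26:4]); print(b[u[1]-20:u[1]+12:3,u[0]-24:u[0]+26:4])
E
```

```text
t 15.1 tcp [ 0.5598 -0.2048  0.1614] spout [ 0.4906 -0.2359  0.0917] tilt 42.01 roll 0.09 yaw 24.23 grip 0.01361206034332023 [-0.   0.5 -2.2]
tilt 42 shift [0.01 0.   0.  ] turn [-0.01 -0.    0.03]
tilt 46 shift [ 0.    0.   -0.14] turn [-0.01  0.8   0.03]
front 24 [333 139] 49
front 0 [329 131] 63
front -24 [325 124] 53
rear 24 [323 134] 145
rear 0 [320 127] 106
rear -24 [316 119] 26
[343 163]
[[ 73  39  39  39  40  45  52  52  51  49  46  55 152]
 [104  43  40  39  39  40  44  51  51  49  45  44 133]
 [ 95  46  49  45  40  39  39  40  50  49  45  44 113]
 [ 89  48  49  52  53  52  40  50  51  48  45  47  89]
 [ 91  60  52  65  69  75  71  72  66  54  51  77  91]
 [ 92  51  68  70  70  72  68  70  70  91  89  71  93]
 [ 90  45  55  68  75  73  73  70  70  79  59  49  98]
 [ 68  45  49  52  79  97  98  93  63  55  52  50 101]
 [ 68  45  49  53  58  57  58  57  55  54  52  50 103]
 [ 74  46  48  51  59  59  58  57  55  55  52  51 103]
 [ 89  47  49  53  59  58  58  57  56  54  52  56 111]]
[[ 65  52  67 107 105  45  57  55  50  49  47  56 152]
 [ 40  39  40  46  52  43  53  52  50  49  46  44 132]
 [ 46  39  39  39  39  39  40  43  50  48  45  43 112]
 [ 88  46  44  43  40  39  39  49  51  49  44  50  91]
 [ 90  60  52  64  67  63  54  68  66  52  46  92  91]
 [ 91  52  66  69  70  69  69  70  71  70  80  72  94]
 [ 89  44  54  68  69  69  70  72  80  97  77  50  98]
 [ 67  45  48  51  59  64  66  70  84  61  52  49 100]
 [ 67  45  48  50  52  54  55  55  55  53  52  50 101]
 [ 73  46  48  52  52  54  56  54  54  54  52  51 101]
 [ 89  46  50  50  53  54  55  54  55  54  52  58 111]]
```

The front-row positions are dark now, the rear row is bright, and the wrist load is about 1 N lower. I'll tilt a little further to make sure, then level up over the jar.

>>> {"api": "servo_tool", "payload": {
  "deltas": [
    [[2, 0, 0, -0.05, 0, 0.3, 0], [2, 0, 0, -0.1, 0, 0.6, 0], [2, 0, 0, -0.14, 0, 0.8, 0], [2, 0, 0, -0.14, 0, 0.8, 0], [2, 0, 0, -0.14, 0, 0.8, 0]]
  ]
}}

```text
t: 15.65
tcp_pos: [0.5555, -0.2068, 0.1666]
orientation: [-0.081, 0.9, 0.193, 0.382]
wrist_force: [-0.1, -0.0, -2.8]
grip_width: 0.0134
```

```bash
python3 - <<'E'
from sp import *
s,M=report(); 
for t in (42,38,34,30,25,20): togo(s,M,(.491,-.2355,.105),t)
E
```

```text
t 15.65 tcp [ 0.5555 -0.2068  0.1666] spout [ 0.4909 -0.2359  0.0919] tilt 46.0 roll 0.09 yaw 24.23 grip 0.013364480543727793 [-0.1 -0.  -2.8]
tilt 42 shift [ 0.19  0.   -0.04] turn [-0.01 -0.8   0.03]
tilt 38 shift [0.17 0.   0.11] turn [-0.01 -1.6   0.03]
tilt 34 shift [0.15 0.   0.25] turn [-0.   -2.4   0.03]
tilt 30 shift [0.12 0.   0.39] turn [-0.   -3.2   0.03]
tilt 25 shift [0.06 0.   0.56] turn [-0.   -4.2   0.03]
tilt 20 shift [-0.01  0.    0.73] turn [ 0.   -5.2   0.03]
```

>>> {"api": "servo_tool", "payload": {
  "deltas": [
    [[2, 0.1, 0, -0.03, 0, -0.4, 0], [2, 0.18, 0, -0.02, 0, -0.9, 0], [2, 0.17, 0, 0.11, 0, -1.6, 0.03], [2, 0.15, 0, 0.25, 0, -2.4, 0.03], [2, 0.12, 0, 0.39, 0, -3.2, 0.03]]
  ]
}}

```text
t: 16.15
tcp_pos: [0.5726, -0.1994, 0.158]
orientation: [-0.053, 0.945, 0.201, 0.252]
wrist_force: [-0.4, 0.4, -2.7]
grip_width: 0.0132
```

```bash
python3 - <<'E'
from sp import *
s,M=report(); 
for t in (24,16,8,0): togo(s,M,(.491,-.2355,.125),t)
E
```

```text
t 16.15 tcp [ 0.5726 -0.1994  0.158 ] spout [ 0.4915 -0.2356  0.1058] tilt 29.87 roll 0.05 yaw 24.03 grip 0.013210802794237008 [-0.4  0.4 -2.7]
tilt 24 shift [ 0.18 -0.   -0.13] turn [ 0.01 -1.17  0.  ]
tilt 16 shift [ 0.13 -0.    0.16] turn [ 0.01 -2.77  0.  ]
tilt 8 shift [ 0.04 -0.    0.43] turn [ 0.01 -4.37  0.  ]
tilt 0 shift [-0.08 -0.01  0.69] turn [ 0.01 -5.97  0.  ]
```

>>> {"api": "servo_tool", "payload": {
  "deltas": [
    [[2, 0.18, 0, -0.1, 0, -1.17, 0], [2, 0.13, 0, 0.14, 0, -2.7, 0], [2, 0.06, 0, 0.38, 0, -4.0, 0], [2, -0.04, 0, 0.6, 0, -5.3, 0], [2, -0.08, -0.01, 0.69, 0.01, -5.97, 0]]
  ]
}}

```text
t: 16.65
tcp_pos: [0.5866, -0.192, 0.1258]
orientation: [0.0, 0.978, 0.209, -0.001]
wrist_force: [-1.4, 0.7, -3.1]
grip_width: 0.0134
```

```bash
python3 - <<'E'
from sp import *
s,M=report(); save('side','pics/s10.png')
a=cv2.imread('pics/s10.png',0)
for nm,xs in(('front',-33),('rear',-5)):
  for y in(24,0,-24):
    P=s['tcp_pos']+M@(np.array([xs-28,-y,-(17-7)])/1000.); u=proj('side',[P])[0].astype(int); print(nm,y,u,int(a[u[1]-1:u[1]+2,u[0]-1:u[0]+2].mean()))
print('to tray', tool(s,[.6728,-.0105,.13]))
E
```

```text
t 16.65 tcp [ 0.5866 -0.192   0.1258] spout [ 0.4925 -0.2341  0.125 ] tilt -0.14 roll 0.01 yaw 24.09 grip 0.013408203452550838 [-1.4  0.7 -3.1]
front 24 [324 138] 47
front 0 [320 131] 46
front -24 [316 124] 38
rear 24 [311 141] 108
rear 0 [307 134] 105
rear -24 [304 127] 101
to tray [ 3.05621131 -2.6105221  -0.09204449]
```

Front row empty, rear row all present. I'll carry the tray back.

>>> {"api": "servo_tool", "payload": {
  "deltas": [
    [[2, 0.15, -0.13, 0, 0, 0, 0], [2, 0.45, -0.38, -0.1, 0, 0, 0], [2, 0.8, -0.68, -0.1, 0, 0, 0], [2, 1.2, -1.02, -0.1, 0, 0, 0], [2, 1.6, -1.36, -0.1, 0, 0, 0]]
  ]
}}

```text
t: 17.2
tcp_pos: [0.6326, -0.0955, 0.1304]
orientation: [-0.001, 0.978, 0.208, -0.001]
wrist_force: [0.7, 0.3, -2.0]
grip_width: 0.0132
```

>>> {"api": "servo_tool", "payload": {
  "deltas": [
    [[2, 0.4, -0.35, 0, 0, 0, 0], [2, 0.8, -0.7, 0, 0, 0, 0], [2, 1.15, -1.0, 0, 0, 0, 0], [2, 1.35, -1.17, 0, 0, 0, 0], [2, 1.45, -1.25, 0, 0, 0, 0]]
  ]
}}

```text
t: 17.7
tcp_pos: [0.6736, -0.0077, 0.1308]
orientation: [-0.001, 0.978, 0.208, -0.0]
wrist_force: [-0.0, 0.0, -2.9]
grip_width: 0.0136
```

```bash
python3 - <<'E'
from sp import *
s,M=report(); print('to tray', tool(s,[.6728,-.0105,.012]))
E
```

```text
t 17.7 tcp [ 0.6736 -0.0077  0.1308] spout [ 0.5796 -0.0497  0.1298] tilt 0.02 roll -0.1 yaw 24.06 grip 0.013601460234607588 [-0.   0.  -2.9]
to tray [-0.03842121  0.04820349  2.3768814 ]
```

>>> {"api": "servo_tool", "payload": {
  "deltas": [
    [[2, -0.02, 0.03, 0.2, 0, 0, 0], [2, -0.04, 0.05, 0.7, 0, 0.03, 0], [2, -0.04, 0.05, 1.2, 0, 0.03, 0], [2, -0.04, 0.05, 1.7, 0, 0.03, 0], [2, -0.04, 0.05, 2.0, 0, 0.03, 0]]
  ]
}}

```text
t: 18.2
tcp_pos: [0.6702, -0.0119, 0.0276]
orientation: [-0.002, 0.978, 0.208, -0.001]
wrist_force: [-0.4, -0.4, -2.9]
grip_width: 0.0132
```

>>> {"api": "servo_tool", "payload": {
  "deltas": [
    [[2, 0, 0, 0.15, 0, 0, 0], [2, 0, 0, 0.25, 0, 0, 0], [2, 0, 0, 0.32, 0, 0, 0], [2, 0, 0, 0.36, 0, 0, 0], [2, 0, 0, 0.36, 0, 0, 0]]
  ]
}}

```text
t: 18.7
tcp_pos: [0.6709, -0.0118, 0.0104]
orientation: [-0.001, 0.978, 0.208, -0.0]
wrist_force: [0.8, 0.0, -2.5]
grip_width: 0.0131
```

```bash
python3 - <<'E'
from sp import *
s,M=report(); print('to tray', tool(s,[.6728,-.0105,.0075]))
E
```

```text
t 18.7 tcp [ 0.6709 -0.0118  0.0104] spout [ 0.5768 -0.0537  0.0094] tilt 0.01 roll -0.17 yaw 23.99 grip 0.013115448687785887 [ 0.8  0.  -2.5]
to tray [ 0.04596352 -0.00886277  0.05833032]
```

>>> {"api": "servo_tool", "payload": {
  "deltas": [
    [[2, 0.03, -0.01, 0.01, 0, 0, 0], [2, 0.04, -0.01, 0.02, 0, 0, 0], [2, 0.04, -0.01, 0.03, 0, 0, 0], [2, 0.04, -0.01, 0.04, 0, 0, 0], [2, 0.04, -0.01, 0.04, 0, 0, 0]]
  ]
}}

```text
t: 19.2
tcp_pos: [0.6727, -0.0105, 0.0087]
orientation: [-0.001, 0.978, 0.208, 0.0]
wrist_force: [-0.0, 0.9, -1.3]
grip_width: 0.0132
```

>>> {"api": "servo_tool", "payload": {
  "deltas": [
    [[2, 0, 0, 0.01, 0, 0, 0], [2, 0, 0, 0.02, 0, 0, 0], [2, 0, 0, 0.02, 0, 0, 0], [2, 0, 0, 0.02, 0, 0, 0]]
  ]
}}

```text
t: 19.6
tcp_pos: [0.6728, -0.0105, 0.0087]
orientation: [-0.001, 0.978, 0.208, 0.0]
wrist_force: [-2.3, 1.2, 5.2]
grip_width: 0.0132
```

Contact is firm at about 5 N. I'll ease off slightly, open and retreat.

>>> {"api": "servo_tool", "payload": {
  "deltas": [
    [[2, 0, 0, -0.01, 0, 0, 0], [16, 0, 0, -0.01, 0, 0, 0], [24, 0, 0, -0.01, 0, 0, 0], [40, 0, 0, -0.01, 0, 0, 0], [45, 0, 0, -0.01, 0, 0, 0]]
  ]
}}

```text
t: 20.1
tcp_pos: [0.6729, -0.0105, 0.0091]
orientation: [-0.001, 0.978, 0.208, 0.0]
wrist_force: [0.1, -0.2, -0.6]
grip_width: 0.0453
```

>>> {"api": "servo_tool", "payload": {
  "deltas": [
    [[50, 0, 0, -0.2, 0, 0, 0], [50, 0, 0, -0.6, 0, 0, 0], [50, 0, 0, -1.2, 0, 0, 0], [50, 0, 0, -2.0, 0, 0, 0], [50, 0, 0, -2.6, 0, 0, 0]]
  ]
}}

```text
t: 20.6
tcp_pos: [0.6738, -0.0109, 0.1424]
orientation: [-0.001, 0.978, 0.208, 0.001]
wrist_force: [1.1, -0.3, -0.3]
grip_width: 0.05
```

>>> {"api": "servo_tool", "payload": {
  "deltas": [
    [[50, 0.4, -0.4, -0.6, 0, 0, 0], [50, 0.9, -1.2, -1.2, 0, 0, 0], [50, 1.4, -2.0, -1.4, 0, 0, 0], [50, 1.7, -2.8, -1.4, 0, 0, 0], [50, 1.9, -3.4, -1.4, 0, 0, 0]]
  ]
}}

```text
t: 21.1
tcp_pos: [0.6919, 0.1861, 0.2154]
orientation: [-0.002, 0.978, 0.208, 0.003]
wrist_force: [0.9, 0.1, -1.7]
grip_width: 0.0503
```

```bash
python3 - <<'E'
from sp import *
s,M=report(); save('top','pics/t11.png'); save('side','pics/s11.png')
b=cv2.imread('pics/t11.png'); c=cv2.imread('pics/s11.png'); t=np.linspace(0,6.28,60)
p=[.645,-.0225,np.radians(23.9)]; cc,n=np.cos(p[2]),np.sin(p[2])
W=lambda L:np.array([[p[0]+cc*x-n*y,p[1]+n*x+cc*y,z] for x,y,z in np.array(L)/1000.])
for im,k in ((b,'top'),(c,'side')):
    for ctr,r,z,col in (((.480,-.2405),.054,.07,(0,0,255)),((.4625,-.0075),.056,.016,(0,255,0))):
        cv2.polylines(im,[proj(k,np.c_[ctr[0]+r*np.cos(t),ctr[1]+r*np.sin(t),z+0*t]).astype(np.int32)],True,col,1)
    cv2.polylines(im,[proj(k,W([(-75,37.5,6),(50,37.5,4),(50,-37.5,4),(-75,-37.5,6)])).astype(np.int32)],True,(255,0,255),1)
    print(k)
f=lambda im,a:cv2.convertScaleAbs(cv2.resize(im,(400,400*im.shape[0]//im.shape[1]),interpolation=2),alpha=a)
A=f(b[90:260,220:440],1.7);B=f(c[120:290,200:420],1.2)
C=f(cv2.imread('pics/s11.png')[120:190,300:390],1.4)[:280]; E=f(cv2.imread('pics/t11.png')[180:250,355:445],1.9)[:280]
cv2.imwrite('pics/c11.png',cv2.vconcat([cv2.hconcat([A,B]),cv2.hconcat([E,C])]))
E
```

```text
t 21.1 tcp [0.6919 0.1861 0.2154] spout [0.5979 0.1441 0.2137] tilt 0.39 roll -0.1 yaw 24.06 grip 0.05030229453856858 [ 0.9  0.1 -1.7]
top
side
```

View pics/c11.png

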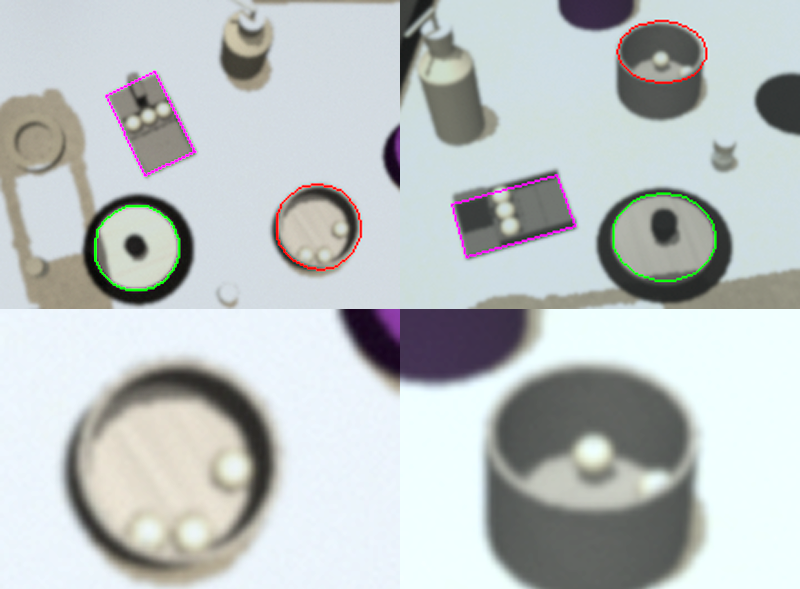

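The final view shows three balls in the jar and three in the tray's rear row. The tray sits on its original outline, the lid is knob up in the middle of the mat, and the jar is on its rim prediction. The arm is clear, so I'm handing in.

```bash
python3 -c "
from station import bot
print(bot.sign_off())"
```

```text
the job is handed in; nothing more can be done
None
```

The job is done and handed in at about 21 s of the 72 s allowed; the hand-in reports no verdict.

- **Lid:** it is knob up on the large mat, about 2 mm from the centre.
- **Pour:** I tilted the tray to 46° over the jar. The last top view shows the three front balls in the jar and the three rear balls still in their row.
- **Tray:** it was set down level on its original outline, within a few millimetres.
- **Jar and bystanders:** the jar still fits its first measured position. The other things visible in the last crops look undisturbed, but I did not measure them again.

**Checks that disagreed:**
- **Fingertip position:** the first try at the knob closed on air. The real fingertips sit about 32 mm farther back than the tool description says, so I corrected for that in both grasps.
- **Knob position:** the first wrist and top views differed by about 5 mm on where the knob was. Later wrist views showed the lid centred under the gripper.
- **Tray set-down:** the tray met the bench at about 5 N. I eased off before opening the gripper.

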